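# Pill organizer through the gap and under the magnifier

## Task

Push the blue pill organizer lengthwise across the shelf, through the narrow gap between the soap saucer and the suction nail brush and fully out on the magnifier's side, to where the lens can reach, and push the magnifier's arm round until the round lens is centred over the middle of the organizer. Do it all with gentle pushes: keep the organizer flat on the shelf, never grip or lift it, and leave everything else standing where it is.

Things in the scene. Friction and masses are not known exactly. Their poses are not given: they have to be found in the camera images.
- organizer: Blue two-row weekly pill organizer with 14 shut flip lids, loose on the shelf, about 0.11 to 0.23 kg. 150 long (its y axis) x 64 wide (its x axis) x 30 high, upright corners rounded to 6 mm radius, walls vertical up to 26 mm. Origin at the centre of its underside, z up. It starts on the left (+y) side of the gap, nearer the robot than the gap's centre line and turned up to about 0.3 rad from it.
- saucer: Round white ceramic soap saucer with a bar of soap in it, fixed to the shelf. 110 in diameter, rim 26 high (its widest part is from 9 to 26 mm up), soap top 32 high. Origin at the centre of its underside. Its -x axis points across the gap to the nail brush; its y axis lies along the gap.
- nail_brush: Grey nail brush held to the shelf by two suction feet, bristles up, immovable. Seen from above an oblong with half-round ends: 90 long (its y axis, along the gap) x 46 wide, body from 8 to 32 mm up, bristle top 48 high. Origin at the centre of its underside.
- gap_mid (a point): Point on the shelf midway in the narrowest part of the gap between saucer and nail brush, which is 68 mm wide there. x axis points across the gap to the saucer, y axis along the gap: the organizer comes from +y and leaves towards -y. z up.
- magnifier: Foot and column of the magnifier, aluminium, screwed to the shelf. Foot 96 in diameter and 14 high at the most except close to the column; column 16 thick; pivot collar on top, 28 thick, from 134 to 166 mm up. Origin on the shelf on the column's axis, which is the vertical axis the arm turns about.
- magnifier_arm (a joint): Angle of the magnifier's arm about the column, rad, growing anticlockwise seen from above; at 0 the arm points along +x of magnifier. Free over -1.0 to 1.7; a stiff hinge that needs about 1 N at the lens and stays where it is left. The arm is a level bar 10 thick, centre 144 mm up.
- lens (a point): Centre of the round glass lens, 160 mm from the column's axis and 144 mm above the shelf. The lens sits in a round aluminium rim of 100 outer diameter, 12 high and 12 thick (138 to 150 mm up).
- massager: Green silicone scalp massager, loose, standing on its bristles, 74 in diameter, 64 high. Origin under its centre.
- cream_jar: White cream jar with a metal lid, loose, 58 in diameter, 45 high. Origin under its centre.
- pill_bottle: Small amber pill bottle with white cap, loose, 38 in diameter, 72 high. Origin under its centre.
- travel_cup: Closed steel travel cup, loose, 78 in diameter, 156 high. Origin under its centre.
- comb: Black comb lying flat, loose, 170 long (y) x 40 x 6 high. Origin under its centre.
- glasses_case: Dark hard spectacles case, loose, 160 long (y) x 62 x 34 high. Origin under its centre.
Things that resemble listed ones, but are neither listed nor needed, are in the scene too. Leave any green or turquoise look-alike of the organizer alone.

How it is judged (in metres and radians):
On the way, in this order (a step that is already met when the one before it is completed fails the run):
1. the organizer is in the gap, its middle between saucer and nail brush (y of organizer in the frame of gap_mid between -0.03 and 0.03 m and x of organizer in the frame of gap_mid between -0.01 and 0.01 m), for 0.05 s.
2. the organizer is fully out of the gap on the magnifier's side (y of organizer in the frame of gap_mid below -0.12 m), for 0.05 s.
At the end, for the whole second after the job is handed in: The organizer lies flat and still, its middle at least 120 mm beyond the middle of the gap (its whole length clear of saucer and brush), the lens centre stands still within 20 mm horizontally of the organizer's middle, and no bystander has moved 20 mm from its place (y of organizer in the frame of gap_mid below -0.12 m and horizontal distance between organizer and lens below 0.02 m and height (world z) of organizer below 0.004 m and angle between organizer's own z axis and vertical below 0.05 rad and linear speed of organizer below 0.01 m/s and velocity of joint magnifier_arm between -0.05 and 0.05 rad/s and distance of each of massager, cream_jar, pill_bottle, travel_cup, comb, glasses_case from where it was at the start of the episode below 0.02 m); the robot touches nothing.
It fails at once if the organizer is lifted or tipped (height (world z) of organizer above 0.006 m or angle between organizer's own z axis and vertical above 0.12 rad).
It fails at once if the organizer is gripped or shoved hard (over 25 N from the fingers) (contact force between the fingers and organizer above 25 N).
It fails at once if the magnifier is gripped or shoved hard (over 25 N from the fingers) (contact force between the fingers and magnifier above 25 N).
It fails at once if a bystander is moved 20 mm or knocked over (distance of any of massager, cream_jar, pill_bottle, travel_cup, comb, glasses_case from where it was at the start of the episode above 0.02 m or angle between any of massager, cream_jar, pill_bottle, travel_cup, comb, glasses_case's own z axis and vertical above 0.4 rad).
It also fails if it takes over 67 s, if anything falls off the work surface, if the arm or the gripper's body presses on something with over 40 N, if the wrist force passes 120 N, or if a joint passes its speed limit or range.

## Robot

A 6-joint arm with a two-finger parallel gripper is mounted at the origin on the work surface. World frame = base frame: x ahead of the robot, y to its left, z up, the work surface at z = 0. Lengths are in mm, angles in rad, forces in N, time in s.
With the tool pointing down it reaches from about 300 to 775 mm from the base axis. Payload 14.6 kg.
Tool frame: the origin (TCP) lies between the finger pads; the fingertips stand 19 mm ahead of it and the grasp point (between the pads) is the TCP; x points along the fingers, y is the direction in which the jaws open and shut, and the axes are right-handed (so a half turn about x gives the same grasp; the last joint's range is limited). The gripper opens to 94 mm and grips with 3 to 60 N. Pads are 16 mm wide; open, the fingers measure 119 mm over their backs; the gripper's body (75 mm by 177 mm) begins 78 mm behind the grasp point.
Start: joints at [1.036, 0.3, 1.521, -0, 1.321, -0.067], TCP at [248.004, 490.901, 224.446] pointing down, gripper open.
Joint ranges: [-3.03, 3.03], [-0.79, 2.21], [0.23, 2.52], [-1.04, 4.18], [0, 3.07], [-2.55, 2.55]. Speed limits (rad/s): [2.22, 2.22, 2.57, 3.14, 3.14, 3.14].

## Interface

Orientations are given as [roll, pitch, yaw] about the fixed x, y, z axes, in that order (R = Rz(yaw) Ry(pitch) Rx(roll)).
In Python, from cell import manip gives the robot as it stands.
- The arm moves only by the tool jog_arm, never from a script. Its argument "series" is one flat list of numbers, 7 for each row, row after row: the turn, a rotation vector about the world's x, y, z in rad, then the shift along the world's x, y, z in m, then the opening, from -1 (shut) to 1 (fully open). A call has 1 to 20 rows; each row is the pose to reach, as a shift and turn from the pose commanded when the call began; what a row does not reach only later rows make up. A row lasts 1/8 s, in which the tool goes at most 62.5 mm and 10.7 degrees, less where a joint would pass 70% of its speed; a pose out of reach is approached as far as the arm can. A call with a gripper value outside its range is refused whole. The fingers move at their own pace and stop on an object; "squeeze" is the grip in N (left out, the last holds). Time passes only in rows, so rows that repeat a pose let the fingers close. It gives the time, the measured TCP pose, the force and the opening at its end, in the units of the state.
- manip.read_state(): the state, without advancing time (a new reading comes with each control period).
- manip.camera(name): name is "scene" or "top" or "wrist"; returns a dict with "color" (420x560x3 uint8, blue, green, red), "range_z" (420x560 float32, mm along the optical axis (not along the pixel's ray), 0 where there is no reading), "fx", "fy", "cx", "cy" (pixels), "pose" (4x4, takes a point from camera to world coordinates); the wrist camera has in their place "mount" (4x4, takes a point from camera to tool coordinates, whose origin is the TCP and whose axes are the tool frame's). Camera axes: x right, y down, z forward; pixel columns grow to the right and rows downward; lengths in mm; the calibration is good to about 2 mm. The wrist camera is an equidistant fisheye: a pixel r from the principal point sees the ray r / f radians off the axis. A picture is of the moment at which its call begins: read the wrist's pose just before it.
- manip.sign_off(): hands the job in, once; it reports no verdict.
The state is a dict: "clock": time; "joints": joint angles; "qd": joint speeds; "effort": joint torques, N m; "eef_pos": TCP position; "eef_rot": TCP orientation; "wrist_force": force on the tool from outside, world axes, zero at the start; "moment": the same for the moment, N m; "finger_gap": finger opening in mm.
Only numpy, scipy, OpenCV 4.12 (cv2) and the standard library are available. Lean on these libraries where they do the work, as an engineer would, in place of code of your own. Each camera call takes 0.05 s, during which the arm holds its last target.

## Working session

There is one attempt and no reset: what is moved stays moved. The work goes in short steps, Python scripts to look and compute and a tool call to move; the robot and the scene stay as the last step left them, time stands still between calls to the robot, and variables do not carry over. Pictures are saved under pics/ and viewed, and the job is handed in when it is done.

Besides the shell and the picture viewer there is one more tool, called after ">>>" as name(argument=value, ...) on one line, values as JSON. jog_arm: Moves the arm, as the interface text tells. Its arguments: {"type":"object","properties":{"series":{"type":"array","items":{"type":"number"}},"squeeze":{"type":"number"}},"required":["series"]}

```bash
mkdir -p pics; ls
python3 - <<'E'
from cell import manip
import cv2,numpy as np,pickle
s=manip.read_state();print(s)
for n in("scene","top"):
    c=manip.camera(n);cv2.imwrite(f"pics/{n}0.png",c["color"]);pickle.dump(c,open(f"{n}0.pkl","wb"))
    print(n,c["fx"],c["cx"],c["cy"],np.round(c["pose"],3).tolist())
E
```

```text
pics
{'clock': 0.0, 'joints': array([ 1.03642649e+00,  3.00471905e-01,  1.52160537e+00,  2.75046204e-05,
        1.32071213e+00, -6.66228584e-02]), 'qd': array([ 0.00048401,  0.00038453, -0.00049645,  0.00174444, -0.00034577,
        0.00035611]), 'effort': array([-5.38113436e-04, -5.31809449e+01, -3.52719498e+01,  7.06688385e-02,
        2.44615262e-02, -1.13250030e-04]), 'eef_pos': array([247.86045165, 490.69987067, 223.87560561]), 'eef_rot': array([-1.65967642,  1.56959928, -2.12743021]), 'wrist_force': array([ 0.71974219, -0.56855735, -0.16859273]), 'moment': array([0.01954812, 0.02667861, 0.03579688]), 'finger_gap': 94.07426890882442}
scene 464.2550500346172 281.486223218477 212.6140600991451 [[-0.662, 0.489, -0.568, 1344.049], [0.75, 0.442, -0.493, 691.286], [0.01, -0.752, -0.659, 1008.647], [0.0, 0.0, 0.0, 1.0]]
top 425.66990846432617 281.6002462051114 205.0645437709964 [[0.01, -0.997, 0.08, 501.094], [-1.0, -0.012, -0.016, 35.482], [0.017, -0.08, -0.997, 1167.397], [0.0, 0.0, 0.0, 1.0]]
```

View pics/scene0.png

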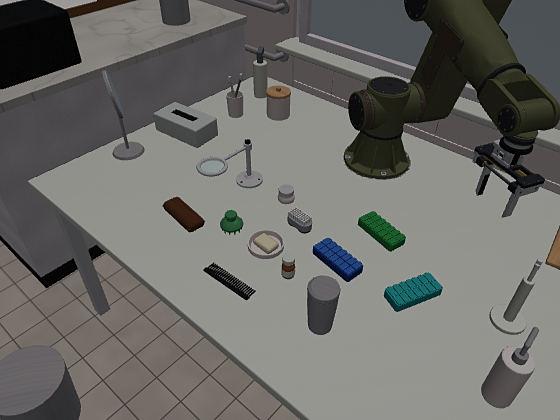

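View pics/top0.png

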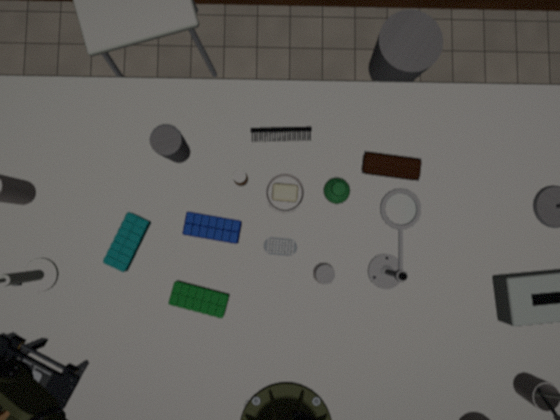

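The top view shows the organizer at (212,227), saucer (285,192), brush (280,246), jar (324,272), massager (337,190), lens (400,208) and foot (388,270). Next I'll build a metric heightmap.

```bash
cat > h.py <<'E'
import numpy as np,cv2,pickle
def cloud(c):
    z=c["range_z"];v,u=np.mgrid[0:z.shape[0],0:z.shape[1]]
    P=np.stack([(u-c["cx"])/c["fx"]*z,(v-c["cy"])/c["fy"]*z,z],-1)
    W=P@c["pose"][:3,:3].T+c["pose"][:3,3]
    W[z<=0]=np.nan
    return W
def blue(c):
    hsv=cv2.cvtColor(c["color"],cv2.COLOR_BGR2HSV)
    return (hsv[...,0]>108)&(hsv[...,0]<128)&(hsv[...,1]>150)&(hsv[...,2]>50)
def org(c,zlo=18):
    W=cloud(c);m=blue(c)&(W[...,2]>zlo)&(W[...,2]<40)
    p=W[m][:,:2].astype(np.float32)
    return p,cv2.minAreaRect(p),np.median(W[m][:,2])
E
python3 - <<'E'
from h import *
for n in("top","scene"):
    c=pickle.load(open(f"{n}0.pkl","rb"));W=cloud(c)
    p,r,z=org(c);print(n,"org",len(p),r,z)
    f=W[...,2];print("table med",np.nanmedian(f[(abs(f)<15)]))
    # clusters by height>6 in workspace
    m=(f>8)&(f<190)&(W[...,0]>300)&(W[...,0]<800)&(abs(W[...,1])<400)
    k,l,st,_=cv2.connectedComponentsWithStats(m.astype(np.uint8),connectivity=4)
    for i in range(1,k):
        if st[i,4]<40: continue
        q=W[l==i];print(st[i],"rect",[np.round(x,1) for x in cv2.minAreaRect(q[:,:2].astype(np.float32))],"zmax",q[:,2].max().round(1), "top",np.round(np.nanmean(q[q[:,2]>q[:,2].max()-6],0),1))
E
```

```text
top org 987 ((531.762939453125, 204.15213012695312), (146.2397918701172, 56.327056884765625), 80.65831756591797) 29.968484002599098
table med 0.2073635522284576
[ 150  124   40   39 1105] rect [array([738.8, 301.7]), array([77.5, 75.4]), np.float64(2.9)] zmax 160.7 top [738.6 301.1 156.8]
[ 361  151   61   30 1342] rect [array([ 704.4, -280.6]), array([161.1,  62.6]), np.float64(82.9)] zmax 40.8 top [ 703.9 -282.5   36.2]
[233 170  15  17 201] rect [array([661.8, 128.4]), array([34.5, 36. ]), np.float64(86.7)] zmax 76.4 top [663.4 129.5  72.5]
[ 265  173   40   40 1250] rect [array([627.2,  10. ]), array([106.4, 105.6]), np.float64(0.3)] zmax 37.5 top [627.5   9.5  33.4]
[323 178  27  26 562] rect [array([ 634.5, -129.6]), array([68.8, 71.2]), np.float64(0.9)] zmax 67.9 top [ 634.2 -129.8   63.7]
[ 368  189   53  101 2387] rect [array([ 498.5, -264. ]), array([ 97.5, 255.5]), np.float64(88.3)] zmax 170.8 top [ 418.4 -265.   166.9]
[ 182  212   60   32 1357] rect [array([530.5, 204.3]), array([150.4,  64. ]), np.float64(80.7)] zmax 37.1 top [530.7 202.7  32.4]
[137 217  13  28 215] re
[... 1337 characters left out ...]
6.3,  70.1]), np.float64(74.1)] zmax 37.2 top [345.6 237.4  32.5]
[248 230  36  29 845] rect [array([629.7,  10.4]), array([112.4, 106.1]), np.float64(44.9)] zmax 36.4 top [630.3  10.7  32.3]
[ 313  238   50   42 1047] rect [array([530.6, 203. ]), array([155.3,  69.9]), np.float64(80.9)] zmax 35.1 top [532.4 204.8  30.8]
[281 253  14  26 295] rect [array([666.2, 129.6]), array([37.9, 38.8]), np.float64(85.6)] zmax 76.3 top [665.7 129.5  72.3]
[ 307  275   33   59 1553] rect [array([739. , 301.4]), array([78.3, 76.1]), np.float64(49.7)] zmax 159.9 top [740.  302.4 155.9]
[384 281  20  21 160] rect [array([524.2, 386.4]), array([27.2, 70.6]), np.float64(90.0)] zmax 35.0 top [528.5 391.   31. ]
```

Run:
```python
from h import *
from scipy.optimize import least_squares
def fit(p,r=None):
    f=lambda q:np.hypot(p[:,0]-q[0],p[:,1]-q[1])-(q[2] if r is None else r)
    q=least_squares(f,[*p.mean(0),40],loss='soft_l1',f_scale=2).x;return np.round(q,1)
for n in("top","scene"):
    c=pickle.load(open(f"{n}0.pkl","rb"));W=cloud(c);X,Y,Z=W[...,0],W[...,1],W[...,2]
    m=(Z>130)&(Z<155)&(X>420)&(X<720)&(Y<-130)&(Y>-400)
    print(n,"lens/arm",m.sum(),np.round(W[m].min(0)),np.round(W[m].max(0)))
    m2=m&(X>540);print("ring",fit(W[m2][:,:2]),m2.sum())
    m=(Z>156)&(X>380)&(X<560)&(Y<-130)&(Y>-400);print("collar",m.sum(),W[m].mean(0) if m.any() else 0, fit(W[m][:,:2]))
    m=(Z>7)&(Z<20)&(X>350)&(X<530)&(Y<-130)&(Y>-400);print("foot",m.sum(),cv2.minAreaRect(W[m][:,:2].astype(np.float32)))
```

```text
top lens/arm 1543 [ 421. -315.  136.] [ 626. -218.  155.]
ring [ 580.7 -266.9   33.9] 1231
collar 82 [ 417.98861382 -263.94592091  163.38718397] [ 417.9 -264.1    8.1]
foot 681 ((417.6574401855469, -237.60806274414062), (126.96349334716797, 95.76982116699219), 87.97733306884766)
scene lens/arm 588 [ 420. -316.  132.] [ 629. -217.  154.]
ring [ 583.5 -265.    36.5] 464
collar 32 [ 421.62023749 -264.08066044  162.80998465] [ 419.7 -264.5    8.6]
foot 264 ((419.04583740234375, -266.5680847167969), (92.19438934326172, 89.86014556884766), 15.006878852844238)
```

```bash
cat >> h.py <<'E'
from scipy.spatial.transform import Rotation as R
S=np.array([628.5,10.2]);B=np.array([483,22.7])
gx=(S-B)/np.hypot(*(S-B));gy=np.array([-gx[1],gx[0]]);G=B+gx*57
def tog(p): d=np.asarray(p)[...,:2]-G;return np.stack([d@gx,d@gy],-1)
def tow(p): return G+np.asarray(p)[0]*gx+np.asarray(p)[1]*gy
E
python3 - <<'E'
from h import *
from cell import manip
s=manip.read_state();M=R.from_euler('xyz',s["eef_rot"]).as_matrix();print(M.round(3))
print(G,gx,gy,np.linalg.norm(S-B),"yaw gap y from world y",np.degrees(np.arctan2(-gy[0],gy[1])))
for n in("top","scene"):
    c=pickle.load(open(f"{n}0.pkl","rb"));p,r,z=org(c);
    p=cloud(c)[blue(c)][:,:2];p=p[~np.isnan(p[:,0])]
    q=tog(p);w=np.linalg.eigh(np.cov(q.T))[1][:,1];print(n,tog(r[0]),"axis",np.degrees(np.arctan2(-w[0]*np.sign(w[1]),abs(w[1]))), cv2.minAreaRect(q.astype(np.float32)))
jy=M[:2,1];print("jaw",np.degrees(np.arctan2(jy[1],jy[0])))
print("pre-lateral target",tow([-24-32-20,185]))
E
```

```text
[[-0.001  0.451  0.893]
 [-0.001  0.893 -0.451]
 [-1.    -0.001 -0.   ]]
[539.79080901  17.82106452] [ 0.99632998 -0.08559536] [0.08559536 0.99632998] 146.03595447697117 yaw gap y from world y -4.910261221582572
top [-23.94748166 184.960079  ] axis -4.539155372495068 ((-23.947467803955078, 184.96009826660156), (146.23980712890625, 56.327056884765625), 85.568603515625)
scene [-23.84775262 184.22635959] axis -4.177565544026444 ((-23.847789764404297, 184.22637939453125), (149.76316833496094, 66.77655029296875), 86.78955078125)
jaw 63.19710350200628
pre-lateral target [479.90487181 208.64735863]
```

>>> jog_arm(series=[0,0,0.1,0.04,-0.05,0,1,0,0,0.2,0.08,-0.1,0,1,0,0,0.3,0.12,-0.15,0,1,0,0,0.382,0.16,-0.2,0,1,0,0,0.382,0.2,-0.25,0,1,0,0,0.382,0.228,-0.282,0,1,0,0,0.382,0.228,-0.282,-0.04,1,0,0,0.382,0.228,-0.282,-0.09,1,0,0,0.382,0.228,-0.282,-0.14,1,0,0,0.382,0.228,-0.282,-0.175,1,0,0,0.382,0.228,-0.282,-0.193,1,0,0,0.382,0.228,-0.282,-0.193,1])

```text
clock: 1.6
eef_pos: [475.7, 208.8, 31.0]
eef_rot: [-2.703, 1.569, -2.789]
wrist_force: [0.2, -0.1, 0.5]
finger_gap: 94.2
```

>>> jog_arm(series=[0,0,0,0.005,-0.0004,0,1,0,0,0,0.01,-0.0009,0,1,0,0,0,0.013,-0.0011,0,1,0,0,0,0.016,-0.0014,0,1,0,0,0,0.019,-0.0016,0,1,0,0,0,0.022,-0.0019,0,1,0,0,0,0.025,-0.0021,0,1,0,0,0,0.028,-0.0024,0,1,0,0,0,0.031,-0.0027,0,1,0,0,0,0.034,-0.0029,0,1,0,0,0,0.036,-0.0031,0,1,0,0,0,0.036,-0.0031,0,1])

```text
clock: 3.1
eef_pos: [512.2, 205.7, 31.4]
eef_rot: [0.025, 1.571, -0.06]
wrist_force: [-0.2, 0.0, -0.2]
finger_gap: 93.8
```

```bash
cat > look.py <<'E'
import sys;from h import *
from cell import manip
s=manip.read_state();print(s["clock"],s["eef_pos"].round(1),"g",tog(s["eef_pos"]).round(1),s["wrist_force"].round(1))
M=R.from_euler('xyz',s["eef_rot"]).as_matrix();print("jaw deg rel gap x",(np.degrees(np.arctan2(M[1,1],M[0,1]))+4.91).round(2),M[2].round(3))
for n in("top","scene"):
    c=manip.camera(n);pickle.dump(c,open(n+"L.pkl","wb"));cv2.imwrite(f"pics/{n}_{sys.argv[1]}.png",c["color"])
    p,r,z=org(c,5);q=tog(p)
    print(n,len(p),"rect_g",cv2.minAreaRect(q.astype(np.float32)),z)
E
python3 look.py a
```

```text
3.1 [512.2 205.7  31.4] g [-43.6 184.9] [-0.2  0.  -0.2]
jaw deg rel gap x 89.99 [-1.  0.  0.]
top 383 rect_g ((8.259191513061523, 184.90713500976562), (38.1524658203125, 144.1532745361328), 0.09323356300592422) 30.172439637726256
scene 854 rect_g ((-0.2871074676513672, 185.94329833984375), (66.1706314086914, 148.6067657470703), 0.890592634677887) 28.804951482055174
```

>>> jog_arm(series=[0,0,0,-0.02,0.0017,0,1,0,0,-0.1,-0.02,0.01,0.05,0.5,0,0,-0.28,0,0.03,0.075,0,0,0,-0.46,0.02,0.05,0.075,-0.36,0,0,-0.64,0.04,0.08,0.075,-0.36,0,0,-0.82,0.0521,0.0971,0.075,-0.36,0,0,-1.0,0.0521,0.0971,0.075,-0.36,0,0,-1.18,0.0521,0.0971,0.075,-0.36,0,0,-1.36,0.0521,0.0971,0.075,-0.36,0,0,-1.54,0.0521,0.0971,0.06,-0.36,0,0,-1.571,0.0521,0.0971,0.02,-0.36,0,0,-1.571,0.0521,0.0971,0.0,-0.36,0,0,-1.571,0.0521,0.0971,0.0,-0.36])

```text
clock: 4.82
eef_pos: [563.6, 302.7, 30.3]
eef_rot: [-1.037, 1.568, -2.693]
wrist_force: [0.2, 0.6, 0.8]
finger_gap: 30.6
```

```bash
python3 look.py b
```

```text
4.825 [563.6 302.7  30.3] g [ -0.7 285.8] [0.2 0.6 0.8]
jaw deg rel gap x 0.04 [-1.    -0.002  0.001]
top 1029 rect_g ((-0.6600227355957031, 185.48756408691406), (145.85972595214844, 56.62950134277344), 89.7310791015625) 30.110207282587453
scene 508 rect_g ((-0.23002243041992188, 185.57171630859375), (65.62177276611328, 148.5179443359375), 0.16055093705654144) 28.89275521372531
```

View pics/scene_b.png

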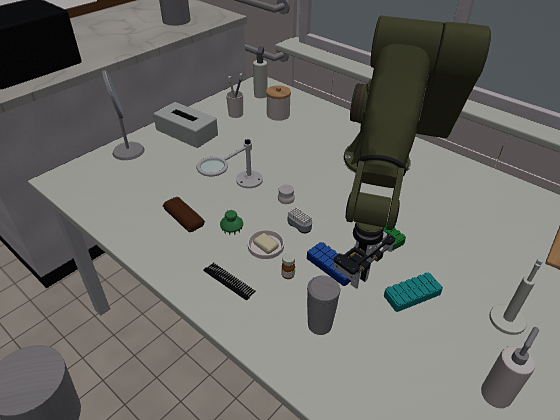

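View pics/top_b.png

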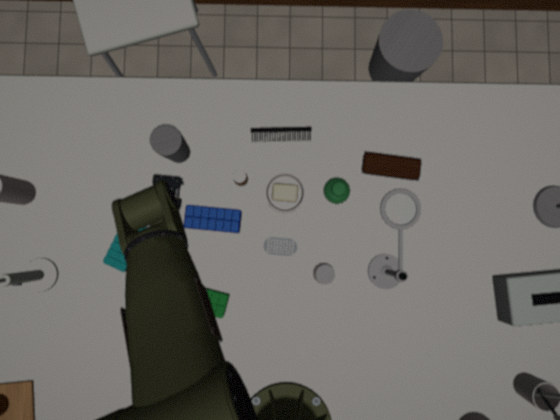

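>>> jog_arm(series=[0,0,0,-0.0004,-0.005,0,-0.36,0,0,0,-0.0009,-0.01,0,-0.36,0,0,0,-0.0012,-0.014,0,-0.36,0,0,0,-0.0016,-0.019,0,-0.36,0,0,0,-0.0022,-0.026,0,-0.36,0,0,0,-0.0028,-0.033,0,-0.36,0,0,0,-0.0034,-0.04,0,-0.36,0,0,0,-0.004,-0.047,0,-0.36,0,0,0,-0.0046,-0.054,0,-0.36,0,0,0,-0.0052,-0.061,0,-0.36,0,0,0,-0.0058,-0.068,0,-0.36,0,0,0,-0.0064,-0.075,0,-0.36,0,0,0,-0.007,-0.082,0,-0.36,0,0,0,-0.0076,-0.089,0,-0.36,0,0,0,-0.0082,-0.096,0,-0.36,0,0,0,-0.0088,-0.102,0,-0.36,0,0,0,-0.0092,-0.107,0,-0.36,0,0,0,-0.0094,-0.11,0,-0.36])

```text
clock: 7.18
eef_pos: [554.7, 192.6, 31.4]
eef_rot: [-1.331, 1.571, -2.988]
wrist_force: [0.4, 1.8, 1.4]
finger_gap: 30.2
```

```bash
python3 look.py c
```

```text
7.175 [554.7 192.6  31.4] g [-1.000e-01  1.754e+02] [0.4 1.8 1.4]
jaw deg rel gap x -0.03 [-1. -0.  0.]
top 832 rect_g ((-0.9538402557373047, 79.97157287597656), (56.360294342041016, 119.9604721069336), 0.03352285549044609) 29.87389553008495
scene 345 rect_g ((0.18384361267089844, 92.28739929199219), (148.13539123535156, 66.60433197021484), 88.56523132324219) 28.457418088139093
```

View pics/top_c.png

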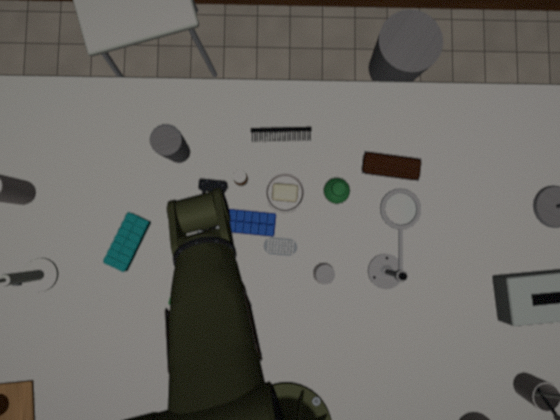

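>>> jog_arm(series=[0,0,0,-0.0003,-0.004,0,-0.36,0,0,0,-0.0007,-0.008,0,-0.36,0,0,0,-0.001,-0.012,0,-0.36,0,0,0,-0.0014,-0.016,0,-0.36,0,0,0,-0.0017,-0.02,0,-0.36,0,0,0,-0.0021,-0.024,0,-0.36,0,0,0,-0.0024,-0.028,0,-0.36])

```text
clock: 8.15
eef_pos: [552.3, 164.6, 31.4]
eef_rot: [-0.941, 1.571, -2.598]
wrist_force: [-0.4, 0.5, -0.6]
finger_gap: 30.1
```

```bash
python3 look.py d
```

```text
8.15 [552.3 164.6  31.4] g [-1.000e-01  1.473e+02] [-0.4  0.5 -0.6]
jaw deg rel gap x -0.02 [-1. -0.  0.]
top 792 rect_g ((-0.6210861206054688, 49.05360794067383), (113.7253189086914, 57.19440841674805), 89.36432647705078) 29.986477303712036
scene 326 rect_g ((2.0213851928710938, 61.19097900390625), (151.1383056640625, 65.498046875), 87.40547943115234) 28.558563577766108
```

>>> jog_arm(series=[0,0,0,-0.0003,-0.004,0,-0.36,0,0,0,-0.0007,-0.008,0,-0.36,0,0,0,-0.001,-0.012,0,-0.36,0,0,0,-0.0014,-0.016,0,-0.36,0,0,0,-0.0017,-0.02,0,-0.36,0,0,0,-0.0021,-0.024,0,-0.36,0,0,0,-0.0024,-0.028,0,-0.36,0,0,0,-0.0028,-0.033,0,-0.36,0,0,0,-0.0033,-0.038,0,-0.36])

```text
clock: 9.38
eef_pos: [549.0, 126.6, 31.4]
eef_rot: [1.825, 1.571, 0.168]
wrist_force: [-0.1, 2.0, 0.9]
finger_gap: 30.0
```

```bash
python3 look.py e
```

```text
9.375 [549.  126.6  31.4] g [ -0.2 109.1] [-0.1  2.   0.9]
jaw deg rel gap x -0.02 [-1.  0. -0.]
top 738 rect_g ((-0.9443721771240234, 6.946842193603516), (57.108219146728516, 105.50559997558594), 0.0930684432387352) 29.944249062197173
scene 298 rect_g ((2.2652511596679688, 22.81397247314453), (151.20179748535156, 65.26131439208984), 88.57927703857422) 28.45825296890922
```

View pics/scene_e.png

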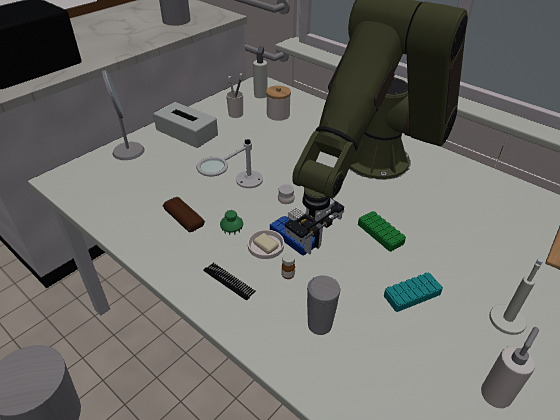

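>>> jog_arm(series=[0,0,0,-0.0004,-0.005,0,-0.36,0,0,0,-0.0009,-0.01,0,-0.36,0,0,0,-0.0013,-0.015,0,-0.36,0,0,0,-0.0017,-0.02,0,-0.36,0,0,0,-0.0021,-0.025,0,-0.36,0,0,0,-0.0026,-0.03,0,-0.36,0,0,0,-0.003,-0.035,0,-0.36,0,0,0,-0.0034,-0.04,0,-0.36,0,0,0,-0.0039,-0.045,0,-0.36,0,0,0,-0.0043,-0.05,0,-0.36,0,0,0,-0.0047,-0.055,0,-0.36])

```text
clock: 10.85
eef_pos: [544.3, 71.6, 31.4]
eef_rot: [-0.165, 1.571, -1.821]
wrist_force: [-0.1, 0.3, -0.6]
finger_gap: 30.0
```

```bash
python3 look.py f
```

```text
10.85 [544.3  71.6  31.4] g [-0.1 53.9] [-0.1  0.3 -0.6]
jaw deg rel gap x -0.01 [-1. -0.  0.]
top 620 rect_g ((-1.331787109375, -43.05517578125), (57.39908218383789, 115.41068267822266), 1.111079216003418) 29.860833691423068
scene 266 rect_g ((1.5079574584960938, -30.3306884765625), (150.5595703125, 64.1844711303711), 89.6014633178711) 28.126660017282518
```

>>> jog_arm(series=[0,0,0,-0.0004,-0.005,0,-0.36,0,0,0,-0.0009,-0.01,0,-0.36,0,0,0,-0.0013,-0.015,0,-0.36,0,0,0,-0.0017,-0.02,0,-0.36,0,0,0,-0.0021,-0.025,0,-0.36,0,0,0,-0.0026,-0.03,0,-0.36,0,0,0,-0.003,-0.035,0,-0.36,0,0,0,-0.0034,-0.04,0,-0.36,0,0,0,-0.0039,-0.045,0,-0.36,0,0,0,-0.0043,-0.05,0,-0.36,0,0,0,-0.0047,-0.055,0,-0.36,0,0,0,-0.0051,-0.06,0,-0.36,0,0,0,-0.0056,-0.065,0,-0.36,0,0,0,-0.006,-0.07,0,-0.36,0,0,0,-0.0064,-0.075,0,-0.36,0,0,0,-0.0069,-0.08,0,-0.36])

```text
clock: 12.95
eef_pos: [537.4, -8.4, 31.4]
eef_rot: [-1.224, 1.571, -2.88]
wrist_force: [0.1, 1.2, 1.0]
finger_gap: 30.2
```

```bash
python3 look.py g
```

```text
12.95 [537.4  -8.4  31.4] g [ -0.2 -26.4] [0.1 1.2 1. ]
jaw deg rel gap x -0.02 [-1. -0.  0.]
top 445 rect_g ((-0.857696533203125, -149.21084594726562), (63.5080680847168, 56.33363723754883), 89.7588119506836) 30.10329721251287
scene 236 rect_g ((3.1100025177001953, -109.44630432128906), (62.17183303833008, 148.44102478027344), 0.18193836510181427) 28.020040429240908
```

View pics/top_g.png

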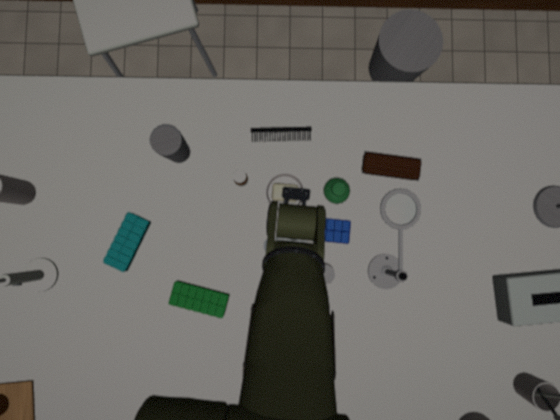

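>>> jog_arm(series=[0,0,0,-0.0004,-0.005,0,-0.36,0,0,0,-0.0009,-0.01,0,-0.36,0,0,0,-0.0013,-0.015,0,-0.36,0,0,0,-0.0017,-0.02,0,-0.36,0,0,0,-0.0021,-0.025,0,-0.36,0,0,0,-0.0026,-0.03,0,-0.36,0,0,0,-0.003,-0.035,0,-0.36,0,0,0,-0.0034,-0.04,0,-0.36,0,0,0,-0.0039,-0.045,0,-0.36,0,0,0,-0.0043,-0.05,0,-0.36,0,0,0,-0.0045,-0.053,0,-0.36,0,0,0,-0.0046,-0.054,0,-0.36,0,0,0,-0.0037,-0.044,0,-0.36,0,0,0,-0.0017,-0.02,0.0,-0.36,0,0,0,-0.0017,-0.02,0.05,-0.36,0,0,0,-0.0017,-0.02,0.1,-0.36,0,0,0,-0.0017,-0.02,0.16,-0.36,0,0,0,-0.06,0.03,0.2,-1,0,0,0,-0.1,0.06,0.2,-1])

```text
clock: 15.42
eef_pos: [444.2, 47.2, 231.6]
eef_rot: [1.711, 1.568, 0.054]
wrist_force: [0.8, 0.5, 0.0]
finger_gap: 13.5
```

```bash
python3 look.py h
```

```text
15.425 [444.2  47.2 231.6] g [-97.7  21.1] [0.8 0.5 0. ]
jaw deg rel gap x -0.05 [-1.     0.003 -0.   ]
top 995 rect_g ((-0.8573226928710938, -163.18174743652344), (56.52946472167969, 144.73709106445312), 0.3298347592353821) 29.83897663796165
scene 565 rect_g ((0.23836326599121094, -164.1830596923828), (151.40817260742188, 65.38262939453125), 89.29558563232422) 28.735661046542646
```

View pics/top_h.png

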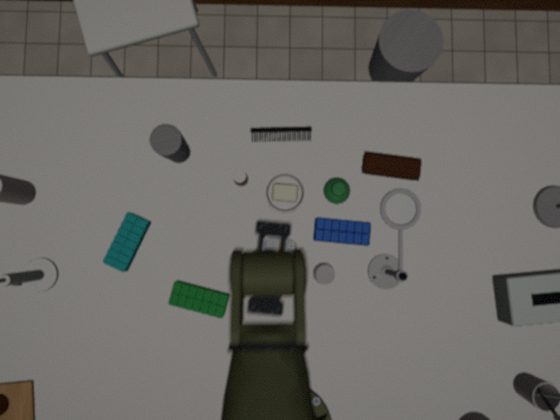

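>>> jog_arm(series=[0,0,0,0.008,-0.05,0,-1,0,0,0,0.015,-0.1,0,-1,0,0,-0.05,0.023,-0.15,0,-1,0,0,-0.1,0.031,-0.2,0,-1,0,0,-0.163,0.039,-0.25,0,-1,0,0,-0.163,0.046,-0.3,0,-1,0,0,-0.163,0.0535,-0.345,0,-1,0,0,-0.163,0.0535,-0.345,0,-1,0,0,-0.163,0.0535,-0.345,-0.04,-1,0,0,-0.163,0.0535,-0.345,-0.0836,-1,0,0,-0.163,0.0535,-0.345,-0.0836,-1])

```text
clock: 16.9
eef_pos: [497.6, -297.4, 143.8]
eef_rot: [-1.938, 1.565, 2.527]
wrist_force: [0.3, 0.1, -0.4]
finger_gap: 0.6
```

```bash
python3 look.py i
python3 - <<'E'
import numpy as np
C=np.array([418.5,-264.5]);r,d=85,13
t=lambda a:C+r*np.array([np.cos(a),np.sin(a)])+d*np.array([np.sin(a),-np.cos(a)])
from cell import manip
p=manip.read_state()["eef_pos"][:2]
for a in np.arange(-.2,.86,.0533): print(round(a+.25,3),((t(a)-p)/1000).round(4))
E
```

```text
16.9 [ 497.6 -297.4  143.8] g [ -15.1 -317.7] [ 0.3  0.1 -0.4]
jaw deg rel gap x -9.31 [-1.    -0.005 -0.002]
top 1028 rect_g ((-0.8624210357666016, -163.8888397216797), (56.7251091003418, 145.909423828125), 0.035176850855350494) 29.836291024729007
scene 557 rect_g ((0.7652015686035156, -163.89187622070312), (149.75283813476562, 65.435546875), 89.7478256225586) 29.15684016700618
0.05 [0.0001 0.0046]
0.103 [0.0016 0.0089]
0.157 [0.0028 0.0133]
0.21 [0.0038 0.0178]
0.263 [0.0045 0.0223]
0.317 [0.0051 0.0269]
0.37 [0.0053 0.0315]
0.423 [0.0054 0.0361]
0.476 [0.0051 0.0406]
0.53 [0.0047 0.0452]
0.583 [0.004  0.0497]
0.636 [0.003  0.0542]
0.69 [0.0018 0.0586]
0.743 [0.0004 0.063 ]
0.796 [-0.0012  0.0673]
0.85 [-0.0031  0.0714]
0.903 [-0.0052  0.0755]
0.956 [-0.0075  0.0795]
1.009 [-0.01    0.0833]
1.063 [-0.0127  0.087 ]
```

View pics/scene_i.png

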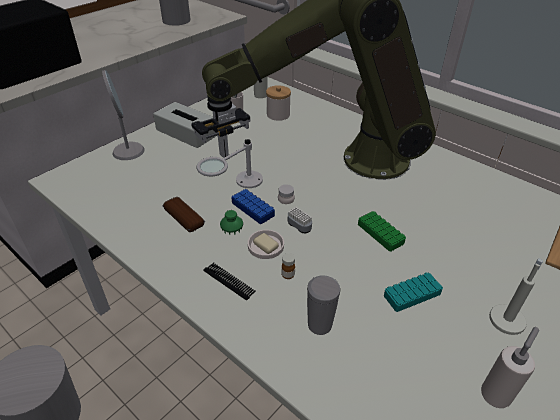

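>>> jog_arm(series=[0,0,0.05,0.0001,0.0046,0,-1,0,0,0.103,0.0016,0.0089,0,-1,0,0,0.157,0.0028,0.0133,0,-1,0,0,0.21,0.0038,0.0178,0,-1,0,0,0.263,0.0045,0.0223,0,-1,0,0,0.317,0.0051,0.0269,0,-1,0,0,0.37,0.0053,0.0315,0,-1,0,0,0.423,0.0054,0.0361,0,-1,0,0,0.476,0.0051,0.0406,0,-1,0,0,0.53,0.0047,0.0452,0,-1,0,0,0.583,0.004,0.0497,0,-1,0,0,0.636,0.003,0.0542,0,-1,0,0,0.69,0.0018,0.0586,0,-1,0,0,0.743,0.0004,0.063,0,-1,0,0,0.796,-0.0012,0.0673,0,-1,0,0,0.85,-0.0031,0.0714,0,-1,0,0,0.903,-0.0052,0.0755,0,-1,0,0,0.956,-0.0075,0.0795,0,-1,0,0,1.009,-0.01,0.0833,0,-1,0,0,1.009,-0.01,0.0833,0,-1])

```text
clock: 19.5
eef_pos: [489.3, -215.8, 148.5]
eef_rot: [0.353, 1.567, -0.458]
wrist_force: [1.0, 0.0, -0.1]
finger_gap: 0.3
```

```bash
python3 look.py j
cat > lens.py <<'E'
from h import *
from scipy.optimize import least_squares
C=np.array([418.5,-264.5])
for n in("top","scene"):
    c=pickle.load(open(n+"L.pkl","rb"));W=cloud(c);X,Y,Z=W[...,0],W[...,1],W[...,2]
    D=np.hypot(X-C[0],Y-C[1]);m=(Z>132)&(Z<156)&(D>112)&(D<212)&(Y>-330)
    p=W[m][:,:2]
    if m.sum()<50: print(n,"few",m.sum());continue
    # angle: ring/glass all points: symmetric; use rim circle fit on hull
    h=cv2.minEnclosingCircle(p.astype(np.float32))
    print(n,m.sum(),"mean",p.mean(0).round(1),"enc",np.round(h[0],1),round(h[1],1),"theta",np.arctan2(*(np.array(h[0])-C)[::-1]).round(3),"D",np.hypot(*(np.array(h[0])-C)).round(1))
    o,r,z=org(c,5);print("org",np.round(r[0],1),np.round(r[1],1))
E
python3 lens.py
```

```text
19.5 [ 489.3 -215.8  148.5] g [ -30.4 -237.1] [ 1.   0.  -0.1]
jaw deg rel gap x 48.46 [-1.     0.001  0.003]
top 329 rect_g ((-1.0803947448730469, -117.25230407714844), (56.340511322021484, 53.134517669677734), 5.449182987213135) 29.877124471472825
scene 560 rect_g ((0.4336280822753906, -163.17892456054688), (146.40574645996094, 64.93592071533203), 89.97989654541016) 28.86219674310621
top 992 mean [ 529.6 -142.7] enc [ 530.7 -152.4] 49.9 theta 0.785 D 158.6
org [528.7 -98.9] [56.3 53.1]
scene 516 mean [ 534.7 -150.8] enc [ 532.9 -151.3] 50.4 theta 0.78 D 160.9
org [ 526.3 -144.8] [146.4  64.9]
```

View pics/scene_j.png

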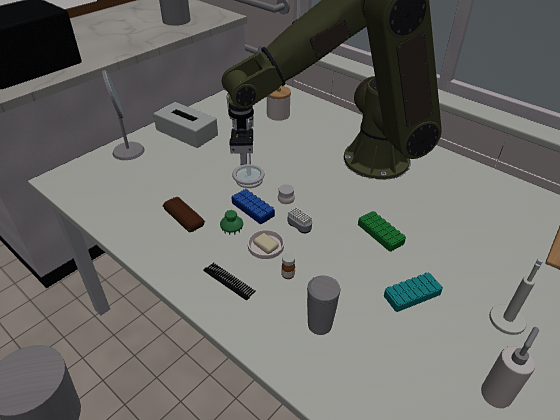

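>>> jog_arm(series=[0,0,0.027,-0.0017,0.0016,0,-1,0,0,0.055,-0.0034,0.0032,0,-1,0,0,0.055,-0.0034,0.0032,0,-1,0,0,0.055,0.0,0.0,0,-1,0,0,0.055,0.01,-0.009,0,-1,0,0,0.055,0.02,-0.018,0,-1,0,0,0.055,0.02,-0.018,0.04,-1,0,0,0.055,0.02,-0.018,0.09,-1,0,0,0.055,-0.02,-0.07,0.12,-1,0,0,0.055,-0.07,-0.11,0.12,-1,0,0,0.055,-0.1,-0.14,0.12,-1,0,0,0.055,-0.1,-0.14,0.12,-1])

```text
clock: 21.1
eef_pos: [386.7, -358.2, 266.4]
eef_rot: [-1.814, 1.571, -2.574]
wrist_force: [0.7, 0.5, -0.8]
finger_gap: 0.4
```

```bash
python3 look.py k; python3 lens.py
```

```text
21.1 [ 386.7 -358.2  266.4] g [-120.4 -387.7] [ 0.7  0.5 -0.8]
jaw deg rel gap x 51.36 [-1. -0. -0.]
top 269 rect_g ((-1.1805801391601562, -111.79342651367188), (56.55402755737305, 41.38711929321289), 2.468956232070923) 29.571235499965724
scene 555 rect_g ((-0.761993408203125, -163.30810546875), (149.90493774414062, 66.8502426147461), 89.5099105834961) 28.95450240175876
top 1328 mean [ 523.3 -144.9] enc [ 523.3 -145.6] 49.7 theta 0.848 D 158.5
org [529.  -93.5] [41.4 56.6]
scene 510 mean [ 527.4 -143.7] enc [ 525.3 -145.9] 50.4 theta 0.838 D 159.7
org [ 525.1 -144.8] [149.9  66.9]
```

View pics/top_k.png

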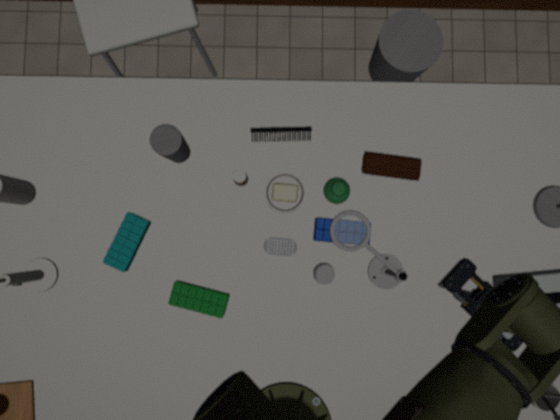

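View pics/scene_k.png

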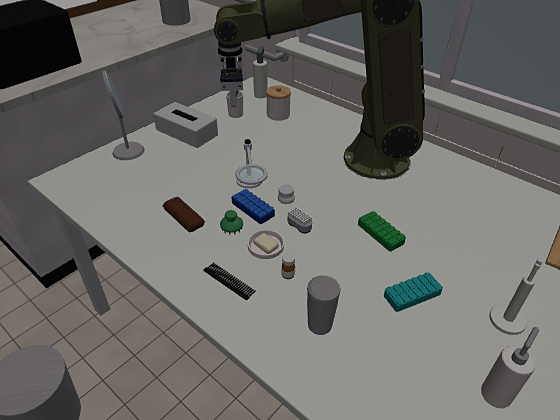

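The top view shows the lens ring at (350,230), over the blue organizer at about (342,230); the offset is camera parallax. The bystanders are where they started and the gripper is clear.

```bash
python3 -c "
from cell import manip
print(manip.read_state()['wrist_force'],manip.sign_off())"
```

```text
the job is handed in; nothing more can be done
[ 0.02823788  0.25023106 -0.14837496] None
```

The job is handed in. The organizer is through the gap on the magnifier's side, and the lens is centred over it. No verdict is reported.

**What I did:**
- I pushed the organizer sideways with both fingers to line it up with the gap.
- I then pushed it lengthwise through the gap with two fingers on its end face.
- I backed off and swung the magnifier's arm round with the closed fingers.

**Last checks:**
- **Organizer:** its middle is about 163 mm beyond the middle of the gap, with its top still about 29 mm up, so it is flat.
- **Lens:** its centre measures about (525, -146) from the scene camera and (523, -146) from the top camera. The organizer's middle is about (525, -145), so they agree to within about 2 mm.
- **Forces:** wrist force read about 2 N or less at the end of every move. I did not log it during the moves.
- **Bystanders:** they look unmoved in the final pictures, but I did not re-measure them.
- **Time and clearance:** the clock stood at about 21 s and the arm was clear of everything.

**Disagreement:** in the last pictures the top camera's organizer estimate came out wrong, because the lens covers part of the organizer. I relied on the scene camera and an earlier unobstructed top view, which agreed with each other.

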